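Make up two sleeve repair kits

ROBOT

A 6-joint arm with a two-finger parallel gripper is mounted at the origin on the work surface. World frame = base frame: x ahead of the robot, y to its left, z up, the work surface at z = 0. Lengths are in m, angles in rad, forces in N, time in s.
With the tool pointing down it reaches from about 0.375 to 0.975 m from the base axis. Payload 3.8 kg.
Tool frame: the origin (TCP) lies midway between the tips of the shut fingers; the grasp point (between the pads) lies 19 mm behind it; z points along the fingers, y is the line along which they close (so a half turn about z gives the same grasp; the last joint's range is limited). The gripper opens to 88 mm and grips with 3 to 60 N. Pads are 18 mm wide; open, the fingers measure 123 mm over their backs; the gripper's body (75 mm by 187 mm) begins 45 mm behind the grasp point.
Start: joints at [-1.358, 0.264, 1.604, -0, 1.274, -0.037], TCP at [0.167, -0.654, 0.239] pointing down, gripper open.
Joint ranges: [-2.63, 2.63], [-0.94, 2.18], [0.31, 2.57], [-1.31, 4.45], [0, 2.66], [-2.55, 2.55]. Speed limits (rad/s): [2.57, 2.57, 3.14, 3.14, 3.14, 3.14].

INTERFACE

Orientations are given as a unit quaternion [w, x, y, z].
In Python, from station import get_state, cams, order gives the robot as it stands.
- The arm moves only by the tool servo_tool, never from a script. Its argument "commands" is a list of rows, each a list of 3 entries, a list of its own where there are three numbers: the gripper's target within -1 to 1 (fully open at 1, half-way at 0, shut at -1), then the shift along the tool's x, y, z each as a share of 1 m, from -1 to 1, then the turn about the tool's z as a share of 45 degrees, from -1 to 1. A call has 1 to 5 rows; each row is the pose to reach, as a shift and turn from the pose commanded when the call began, along the tool's axes at that moment; what a row does not reach only later rows make up. A row lasts 1/10 s, in which the tool goes at most 50 mm and 8.59 degrees, less where a joint would pass 70% of its speed; a pose out of reach is approached as far as the arm can. A call with a number of a shift or a turn outside -1 to 1 is refused whole. A call with a gripper value outside its range is refused whole. The fingers move at their own pace and stop on an object; "force" is the grip in N (left out, the last holds). Time passes only in rows, so rows that repeat a pose let the fingers close. It gives the time, the measured TCP pose, the force, the opening and the grip force at its end, in the units of the state.
- get_state(): the state, without advancing time (a new reading comes with each control period).
- cams.get_image(name): name is "side" or "top"; returns a dict with "img" (420x560x3 uint8, red, green, blue), "intrinsics" (3x3 intrinsics, pixels), "R" (3x3) and "t" (3): a world point X has camera coordinates R X + t. Camera axes: x right, y down, z forward; pixel columns grow to the right and rows downward; lengths in m; the calibration is good to about 2 mm. A picture is of the moment at which its call begins. There is no depth.
- order.finish_job(): hands the job in; it is judged then, once.
The state is a dict: "time_s": time; "joints": joint angles; "dq": joint speeds; "tau": joint torques, N m; "tool_pos": TCP position; "tool_rot": TCP orientation; "wrist_force": force on the tool from outside, world axes, zero at the start; "moment": the same for the moment, N m; "grip_width": opening from 0.0 (shut) to 1.0 (fully open); "gripper_force": force on a finger pad.
Only numpy, scipy, OpenCV 4.12 (cv2) and the standard library are available. Lean on these libraries where they do the work, as an engineer would, in place of code of your own. Each camera call takes 0.05 s, during which the arm holds its last target. There are 200 camera calls.

TASK

Make up the two kits from the stock on the bench. Blue tray: the bright steel sleeve in its large end compartment, the brass bush in the middle one and the black plug in the small end one. Yellow tray: the white sleeve in the large compartment and the violet spacer in the small one. Stand every part upright on its tray's floor and let it go, and leave the dark reject sleeve with the red top, the caliper and the oil bottle where they are.

Things in the scene. Friction and masses are not known exactly. Their poses are not given: they have to be found in the camera images.
- blue_tray: Shallow blue plastic kit tray, 228 mm long along its own y, three compartments in a row. Fixed; walls and dividers 4 mm thick, 18 mm high, floor 4 mm thick; 82 mm wide along x (74 inside). Origin: centre of underside, z up, y along the row. Compartment centres at x = 0: large (80 mm along y) at y = +70 mm, middle (66 mm) at y = -7 mm, small end one (66 mm) at y = -77 mm.
- yellow_tray: Shallow yellow plastic kit tray, 158 mm long along its own y, two compartments. Fixed; walls and dividers 4 mm thick, 18 mm high, floor 4 mm thick; 82 mm wide along x (74 inside). Origin: centre of underside, z up, y along the row. Compartment centres at x = 0: large (80 mm along y) at y = -35 mm, small (66 mm) at y = +42 mm.
- steel_sleeve: Bright grey steel cylinder sleeve (thick open tube), 52 mm outside diameter, 75 mm tall, 8 mm wall, a shallow groove near either end (11 to 15 mm from the end), plain between; about 0.5 kg. Origin: centre of its underside; z up its axis. Stands loose on the bench at the start. 
- white_sleeve: White-coated cylinder sleeve (thin open tube), 52 mm outside diameter, 75 mm tall, 4 mm wall, plain; about 0.32 kg. Origin: centre of its underside; z up its axis. Stands loose on the bench at the start. 
- brass_bush: Brass bush (open tube), 38 mm outside diameter, 55 mm tall, with a 46 mm foot flange 6 mm thick; about 0.2 kg. Origin: centre of its underside; z up its axis. Stands loose on the bench at the start. 
- black_plug: Solid black plastic plug, 55 mm tall: 42 mm diameter for the lower 22 mm, 36 mm diameter above 24 mm; about 0.08 kg. Origin: centre of its underside; z up its axis. Stands loose on the bench at the start. 
- violet_spacer: Violet plastic spacer (thick tube), 40 mm outside diameter, 55 mm tall, 26 mm bore; about 0.06 kg. Origin: centre of its underside; z up its axis. Stands loose on the bench at the start. 
- reject_sleeve: Dark steel reject sleeve with its top third painted red, 52 mm outside diameter, 75 mm tall, standing loose among the stock; belongs to no kit and stays where it is. Origin: centre of its underside.
- caliper: Steel caliper with a black slide, 220 mm long along its own y, 12 mm thick, lying loose on the bench beyond the trays; stays where it is. Origin: middle of its beam, on the underside; the jaws reach 52 mm towards its +x at its -y end.
- oil_bottle: White plastic oil bottle with a red cap, 56 mm diameter, 100 mm tall, standing loose at the left of the bench; stays where it is. Origin: centre of its underside.
Mind the look-alikes: they are no part of the job. Several things look just like the violet_spacer: the one meant starts farthest to the robot's right.

How it is judged:
At the end, for the whole second after the job is handed in: Each part stands in its own compartment: within 18 mm of its centre along both tray axes, underside within 5 mm of the tray floor, within 0.1 rad of upright, at rest, released. Reject sleeve, caliper and bottle within 20 mm of their start, sleeve and bottle upright (x of steel_sleeve in the frame of blue_tray between -0.018 and 0.018 m and y of steel_sleeve in the frame of blue_tray between 0.052 and 0.088 m and z of steel_sleeve in the frame of blue_tray between 0.001 and 0.009 m and angle between each of steel_sleeve, brass_bush, black_plug, white_sleeve, violet_spacer's own z axis and vertical below 0.1 rad and linear speed of each of steel_sleeve, brass_bush, black_plug, white_sleeve, violet_spacer below 0.02 m/s and angular speed of each of steel_sleeve, brass_bush, black_plug, white_sleeve, violet_spacer below 0.2 rad/s and contact force between each of steel_sleeve, brass_bush, black_plug, white_sleeve, violet_spacer and the fingers below 0.05 N and x of brass_bush in the frame of blue_tray between -0.018 and 0.018 m and y of brass_bush in the frame of blue_tray between -0.025 and 0.011 m and z of brass_bush in the frame of blue_tray between 0.001 and 0.009 m and x of black_plug in the frame of blue_tray between -0.018 and 0.018 m and y of black_plug in the frame of blue_tray between -0.095 and -0.059 m and z of black_plug in the frame of blue_tray between 0.001 and 0.009 m and x of white_sleeve in the frame of yellow_tray between -0.018 and 0.018 m and y of white_sleeve in the frame of yellow_tray between -0.053 and -0.017 m and z of white_sleeve in the frame of yellow_tray between 0.001 and 0.009 m and x of violet_spacer in the frame of yellow_tray between -0.018 and 0.018 m and y of violet_spacer in the frame of yellow_tray between 0.024 and 0.06 m and z of violet_spacer in the frame of yellow_tray between 0.001 and 0.009 m and distance of each of reject_sleeve, caliper, oil_bottle from where it was at the start of the episode below 0.02 m and angle between each of reject_sleeve, oil_bottle's own z axis and vertical below 0.15 rad); the robot touches nothing.
It fails at once if the reject sleeve is disturbed (moved by more than 20 mm) (distance of reject_sleeve from where it was at the start of the episode above 0.02 m).
It fails at once if the caliper is disturbed (moved by more than 20 mm) (distance of caliper from where it was at the start of the episode above 0.02 m).
It fails at once if the oil bottle is disturbed (moved by more than 20 mm) (distance of oil_bottle from where it was at the start of the episode above 0.02 m).
It also fails if it takes over 118 s, if anything falls off the work surface, if the arm or the gripper's body presses on something with over 40 N, if the wrist force passes 120 N, or if a joint passes its speed limit or range.

## Working session

There is one attempt and no reset: what is moved stays moved. The work goes in short steps, Python scripts to look and compute and a tool call to move; the robot and the scene stay as the last step left them, time stands still between calls to the robot, and variables do not carry over. Pictures are saved under pics/ and viewed, at most 14 in all, crops included, and the job is handed in when it is done.

Besides the shell and the picture viewer there is one more tool, called after "Emit:" by a JSON object that holds its "method" and its "body", one argument or row to a line. servo_tool: Moves the arm, as the interface text tells. Its arguments: {"type":"object","properties":{"commands":{"type":"array"},"force":{"type":"number"}},"required":["commands"]}

```bash
mkdir -p pics; ls; python3 - <<'E'
from station import get_state,cams
import cv2,numpy as np
for n in("top","side"):
    d=cams.get_image(n);cv2.imwrite(f"pics/{n}0.png",d["img"][:,:,::-1]);np.savez(f"pics/{n}0.npz",**d)
    print(n,d["intrinsics"],-d["R"].T@d["t"],d["R"])
s=get_state();print(s)
E
```

```text
pics
top [[411.43184654   0.         279.45104735]
 [  0.         411.43184654 214.59181118]
 [  0.           0.           1.        ]] [0.41589873 0.06213234 0.91894803] [[ 8.29846378e-03 -9.99964958e-01  1.10410925e-03]
 [-9.89402993e-01 -8.37086323e-03 -1.44953942e-01]
 [ 1.44958105e-01  1.10486046e-04 -9.89437788e-01]]
side [[382.14889708   0.         275.13916474]
 [  0.         382.14889708 202.97596236]
 [  0.           0.           1.        ]] [ 0.44394529 -0.58203489  0.79371028] [[ 9.87135784e-01 -1.59883140e-01 -5.69936894e-04]
 [-1.22154480e-01 -7.51885465e-01 -6.47878484e-01]
 [ 1.03156319e-01  6.39613656e-01 -7.61743491e-01]]
{'time_s': 0.1, 'joints': array([-1.35789116e+00,  2.64679114e-01,  1.60517929e+00, -9.89752031e-06,
        1.27366709e+00, -3.68857595e-02]), 'dq': array([-0.00171091, -0.00161128, -0.00276487,  0.00159084, -0.00142562,
       -0.0023901 ]), 'tau': array([ 2.12736052e-05, -5.03620720e+01, -3.58071220e+01,  7.30859209e-02,
        2.33678747e-02, -5.38547988e-05]), 'tool_pos': array([ 0.16673778, -0.65345963,  0.23754301]), 'tool_rot': array([-9.62265146e-04,  9.92210050e-01,  1.24572396e-01, -8.96568957e-05]), 'wrist_force': array([ 0.43154561,  0.09635421, -0.31141729]), 'moment': array([ 0.01677847, -0.01130085,  0.01489454]), 'gripper_force': 0.0, 'grip_width': 0.9976729579249531}
```

View pics/top0.png

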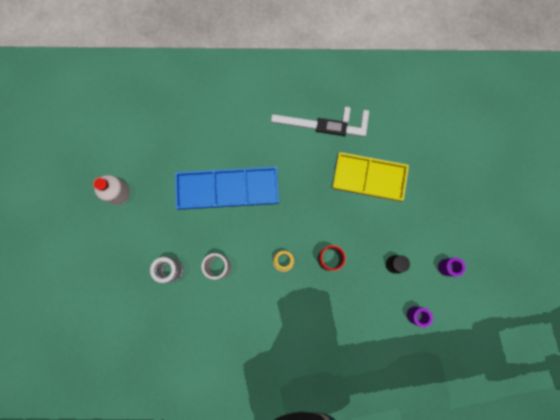

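View pics/side0.png

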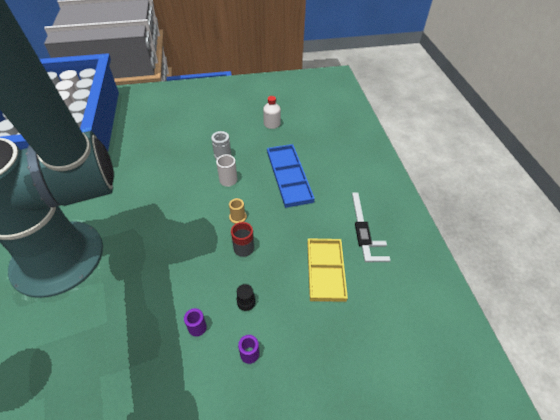

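The top view shows bottle (110,190), blue tray (228,188) with its large compartment at left, yellow tray (370,177) with its large one at right, and caliper (325,125). The stock is steel?/white? sleeves (165,270)/(215,266), brass (284,261), red-top reject (332,257) and black plug (399,264).
Violet candidates: (455,267) and (422,317). World −y is to image right, so (455,267) is farthest to the robot's right and is the one meant. A crop will confirm this and the sleeves.

```bash
cat > h.py <<'E'
import cv2,numpy as np
def ray(d,uv,z):
    K,R,t=d["intrinsics"],d["R"],d["t"]
    c=-R.T@t; v=R.T@np.linalg.solve(K,[uv[0],uv[1],1.]); return c+v*(z-c[2])/v[2]
def proj(d,X):
    p=d["intrinsics"]@(d["R"]@np.array(X)+d["t"]); return p[:2]/p[2]
E
python3 - <<'E'
from h import *
d=np.load("pics/top0.npz");im=d["img"];s=np.load("pics/side0.npz")["img"]
hsv=cv2.cvtColor(im,cv2.COLOR_RGB2HSV)
def comps(lo,hi,n,z):
    m=cv2.inRange(hsv,lo,hi); cs,_=cv2.findContours(m,cv2.RETR_EXTERNAL,cv2.CHAIN_APPROX_NONE)
    for c in sorted(cs,key=cv2.contourArea)[::-1][:6]:
        if cv2.contourArea(c)<60: continue
        r=cv2.minAreaRect(c); b=cv2.boxPoints(r); print(n,np.round(r[0],1),np.round(r[1],1),cv2.boundingRect(c),"world",np.round(ray(d,r[0],z),3)[:2])
        if n in("blue","yellow"): print(np.round([ray(d,p,z)[:2] for p in b],3).tolist())
comps((105,150,80),(122,255,255),"blue",.018)
comps((22,150,120),(32,255,255),"yellow",.018)
comps((14,100,90),(24,255,255),"brass",.055)
comps((128,100,50),(150,255,255),"violet",.055)
comps((0,150,90),(6,255,255),"red",.075)
comps((0,0,0),(179,255,40),"black",.055)
comps((0,0,110),(179,60,255),"sleeves",.075)
a=cv2.resize(im[235:340,140:300],(0,0),fx=4,fy=4,interpolation=2);b=cv2.resize(im[235:340,375:480],(0,0),fx=4,fy=4,interpolation=2)
a=a[:,:]; c=np.hstack([a,b])
c=cv2.resize(c,(780,int(c.shape[0]*780/c.shape[1])))
e=cv2.resize(s[125:195,190:255],(0,0),fx=3,fy=3)
o=np.zeros((c.shape[0]+e.shape[0],780,3),np.uint8);o[:c.shape[0]]=c;o[c.shape[0]:,:e.shape[1]]=e
cv2.imwrite("pics/crop.png",o[:600,:,::-1])
E
```

```text
blue [226.1 187.8] [ 36.3 101.9] (176, 168, 102, 41) world [0.607 0.182]
[[0.641, 0.299], [0.656, 0.071], [0.574, 0.066], [0.559, 0.291]]
yellow [370.3 176.4] [71.9 36.5] (333, 153, 75, 48) world [ 0.636 -0.141]
[[0.61, -0.054], [0.693, -0.07], [0.663, -0.229], [0.581, -0.211]]
brass [283.5 260.5] [19. 19.] (274, 251, 20, 20) world [0.446 0.053]
violet [451.5 266.5] [17. 27.] (438, 258, 28, 18) world [ 0.436 -0.297]
violet [419.5 316.5] [19. 25.] (407, 307, 26, 20) world [ 0.334 -0.226]
red [332.  257.5] [23. 24.] (320, 246, 25, 24) world [ 0.452 -0.046]
red [100.5 183.5] [11. 13.] (94, 178, 14, 12) world [0.602 0.438]
black [299.5 415.5] [ 7. 47.] (276, 412, 48, 8) world [0.141 0.019]
black [391.2 263.7] [15.3 10.6] (386, 256, 12, 16) world [ 0.441 -0.172]
sleeves [279.5  25.5] [ 51. 559.] (0, 0, 560, 52) world [0.964 0.066]
sleeves [214.1 265.9] [27.3 27.2] (201, 252, 29, 28) world [0.433 0.194]
sleeves [162.4 269.5] [27.1 26.5] (149, 256, 28, 28) world [0.425 0.299]
sleeves [108.6 190.5] [33.9 27.9] (93, 175, 35, 30) world [0.587 0.42 ]
sleeves [293.8 121. ] [46.8  8.9] (271, 114, 47, 15) world [0.743 0.033]
sleeves [357.4 121.6] [20.8 27.2] (346, 109, 24, 28) world [ 0.742 -0.103]
```

View pics/crop.png

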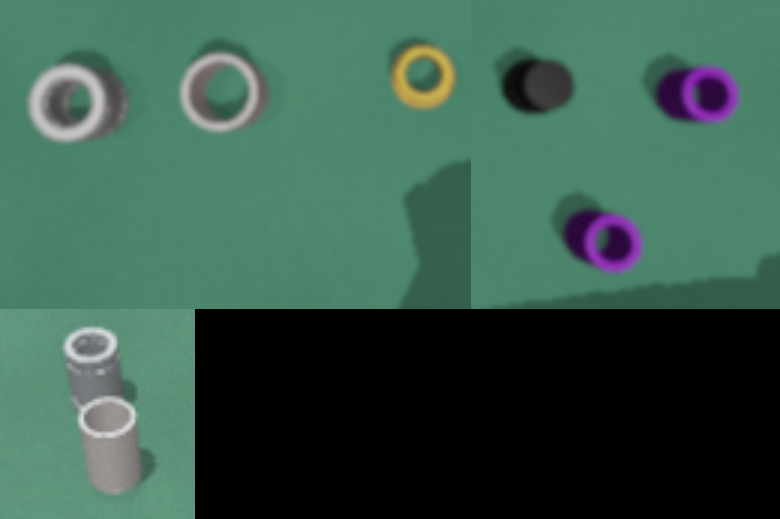

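Left sleeve (163,270) has thick wall and grooves, so it is the steel one; (215,266) is thin and plain, the white one. Violet at (456,267) is the rightmost and is confirmed.

```bash
python3 - <<'E'
from h import *
d=np.load("pics/top0.npz")
for n,u,v,z in [("steel",163.1,269.7,.075),("white",214.7,266.3,.075),("brass",283.9,260.7,.055),("plug",401.5,263.7,.055),("violet",456.4,267.1,.055),("reject",332,257.5,.075)]:
    print(n,np.round(ray(d,(u,v),z),4))
def tr(c,th,y): return np.round(np.array(c)+y*np.array([-np.sin(th),np.cos(th)]),3)
b=(.607,.182); th=np.arctan2(.015,.2265)
y=(.637,-.141); t2=-np.arctan2(.0295,.158)
print([tr(b,th,k) for k in(.07,-.007,-.077)],[tr(y,t2,k) for k in(-.035,.042)])
# dividers check: project compartment centres at floor
for k in(.07,-.007,-.077): print(proj(d,[*tr(b,th,k),.004]).round(1))
for k in(-.035,.042): print(proj(d,[*tr(y,t2,k),.004]).round(1))
E
```

```text
steel [0.4243 0.2978 0.075 ]
white [0.4321 0.1931 0.075 ]
brass [0.4453 0.0521 0.055 ]
plug [ 0.4411 -0.1933  0.055 ]
violet [ 0.435  -0.3075  0.055 ]
reject [ 0.4519 -0.0458  0.075 ]
[array([0.602, 0.252]), array([0.607, 0.175]), array([0.612, 0.105])] [array([ 0.631, -0.175]), array([ 0.645, -0.1  ])]
[195.9 191.2]
[229.9 189.3]
[260.8 187.4]
[384.  180.2]
[350.9 174. ]
```

Emit:
{"method": "servo_tool", "body": {
  "commands": [
    [1,[0,0,0],-0.19],
    [1,[0,0,0],-0.38],
    [1,[0,0,0],-0.57],
    [1,[0,0,0],-0.76],
    [1,[0,0,0],-0.95]
  ]
}}

```text
time_s: 0.6
tool_pos: [0.1668, -0.6536, 0.2379]
tool_rot: [-0.001, 0.877, 0.48, 0.0]
wrist_force: [-0.3, -0.1, -0.2]
grip_width: 1.0
gripper_force: 0.0
```

Emit:
{"method": "servo_tool", "body": {
  "commands": [
    [1,[0.044,0.004,0],-0.18],
    [1,[0.088,0.008,0],-0.36],
    [1,[0.132,0.012,0],-0.54],
    [1,[0.176,0.016,0],-0.72],
    [1,[0.218,0.02,0],-0.725]
  ]
}}

```text
time_s: 1.1
tool_pos: [0.3028, -0.4801, 0.2381]
tool_rot: [-0.0, 0.708, 0.706, 0.0]
wrist_force: [0.6, 0.5, -0.4]
grip_width: 0.999
gripper_force: 0.0
```

Emit:
{"method": "servo_tool", "body": {
  "commands": [
    [1,[0.035,0.027,0.02],0],
    [1,[0.07,0.054,0.04],0],
    [1,[0.105,0.081,0.06],0],
    [1,[0.14,0.108,0.08],0],
    [1,[0.173,0.132,0.098],0]
  ]
}}

```text
time_s: 1.6
tool_pos: [0.4357, -0.3076, 0.1395]
tool_rot: [-0.0, 0.709, 0.705, 0.0]
wrist_force: [0.1, -0.7, -0.0]
grip_width: 0.999
gripper_force: 0.0
```

```bash
cat > snap.py <<'E'
import sys
from station import cams,get_state
from h import *
n=sys.argv[1]; d=cams.get_image(n); im=d["img"][:,:,::-1]; np.savez("pics/last_%s.npz"%n,**d)
if len(sys.argv)>3:
    x,y,w,h=map(int,sys.argv[3:7]); im=cv2.resize(im[y:y+h,x:x+w],(0,0),fx=4,fy=4,interpolation=2)
cv2.imwrite("pics/"+sys.argv[2]+".png",im); print(get_state()["tool_pos"].round(4))
E
python3 snap.py side s1 170 270 120 110
```

```text
[ 0.4366 -0.302   0.1362]
```

View pics/s1.png

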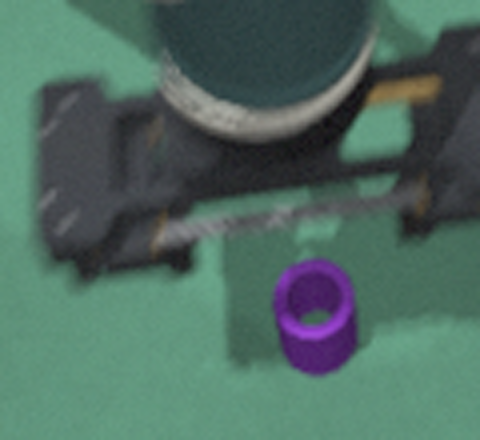

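Open gripper above violet spacer, whose rim centre is at about (249,344) in the side view; nothing between the fingers and it.

```bash
python3 -c "
from h import *
d=np.load('pics/side0.npz');print(ray(d,(248.8,342.5),.055))
t=np.load('pics/last_side.npz');print(ray(t,(248.8,343.),.055))
from station import get_state;print(get_state()['tool_pos'])"
```

```text
[ 0.43693007 -0.30370543  0.055     ]
[ 0.43681785 -0.30466895  0.055     ]
[ 0.43661313 -0.30202965  0.13615416]
```

Emit:
{"method": "servo_tool", "body": {
  "commands": [
    [1,[0,0,0.04],0],
    [1,[0,0,0.08],0],
    [1,[0,0,0.105],0],
    [1,[0,0,0.114],0],
    [1,[0,0,0.114],0]
  ],
  "force": 20
}}

```text
time_s: 2.15
tool_pos: [0.4339, -0.3089, 0.0252]
tool_rot: [-0.002, 0.709, 0.705, -0.0]
wrist_force: [0.5, 0.1, 1.1]
grip_width: 0.994
gripper_force: 0.0
```

Emit:
{"method": "servo_tool", "body": {
  "commands": [
    [-1,[0,0,0],0],
    [-1,[0,0,0],0],
    [-1,[0,0,0],0],
    [-1,[0,0,0],0],
    [-1,[0,0,0],0]
  ],
  "force": 20
}}

```text
time_s: 2.65
tool_pos: [0.4355, -0.31, 0.0274]
tool_rot: [0.001, 0.709, 0.705, 0.0]
wrist_force: [-0.4, -0.3, -0.6]
grip_width: 0.573
gripper_force: 0.0
```

Emit:
{"method": "servo_tool", "body": {
  "commands": [
    [-1,[0,0,0],0],
    [-1,[0,0,0],0],
    [-1,[0,0,0],0],
    [-1,[0,0,0],0],
    [-1,[0,0,-0.02],0]
  ]
}}

```text
time_s: 3.15
tool_pos: [0.4329, -0.308, 0.0442]
tool_rot: [-0.003, 0.709, 0.705, -0.0]
wrist_force: [-0.5, -0.3, -1.2]
grip_width: 0.447
gripper_force: 20.0
```

Emit:
{"method": "servo_tool", "body": {
  "commands": [
    [-1,[0,0,-0.03],0],
    [-1,[0,0,-0.06],0],
    [-1,[0.02,0.02,-0.09],0],
    [-1,[0.05,0.05,-0.094],0],
    [-1,[0.08,0.08,-0.094],0]
  ]
}}

```text
time_s: 3.65
tool_pos: [0.5172, -0.2302, 0.1427]
tool_rot: [0.002, 0.71, 0.705, 0.001]
wrist_force: [0.1, -1.1, -0.7]
grip_width: 0.447
gripper_force: 20.0
```

Emit:
{"method": "servo_tool", "body": {
  "commands": [
    [-1,[0.033,0.033,0],0],
    [-1,[0.066,0.066,0],0],
    [-1,[0.099,0.1,0],0],
    [-1,[0.127,0.13,0],0],
    [-1,[0.127,0.13,0],0]
  ]
}}

```text
time_s: 4.15
tool_pos: [0.6493, -0.1, 0.1402]
tool_rot: [0.0, 0.708, 0.707, 0.001]
wrist_force: [-0.3, -0.3, -0.3]
grip_width: 0.445
gripper_force: 20.0
```

Emit:
{"method": "servo_tool", "body": {
  "commands": [
    [-1,[0,0,0.035],0],
    [-1,[0,0,0.07],0],
    [-1,[0,0,0.095],0],
    [-1,[0,0,0.105],0],
    [-1,[0,0,0.108],0]
  ]
}}

```text
time_s: 4.65
tool_pos: [0.6446, -0.1042, 0.0313]
tool_rot: [-0.001, 0.709, 0.705, -0.001]
wrist_force: [0.6, -0.1, -0.4]
grip_width: 0.449
gripper_force: 20.0
```

Emit:
{"method": "servo_tool", "body": {
  "commands": [
    [-1,[0,0,0.0015],0],
    [-1,[0,0,0.0015],0],
    [1,[0,0,0.0015],0],
    [1,[0,0,0.0015],0],
    [1,[0,0,0.0015],0]
  ]
}}

```text
time_s: 5.15
tool_pos: [0.6468, -0.1039, 0.0321]
tool_rot: [0.001, 0.709, 0.705, 0.0]
wrist_force: [-0.2, -0.1, 0.1]
grip_width: 0.697
gripper_force: 0.0
```

Emit:
{"method": "servo_tool", "body": {
  "commands": [
    [1,[0,0,0],0],
    [1,[0,0,-0.02],0],
    [1,[0,0,-0.06],0],
    [1,[0,0,-0.1],0],
    [1,[0,0,-0.11],0]
  ]
}}

```text
time_s: 5.65
tool_pos: [0.6497, -0.1044, 0.1472]
tool_rot: [0.004, 0.709, 0.705, 0.003]
wrist_force: [0.6, -0.6, 0.4]
grip_width: 1.002
gripper_force: 0.0
```

Emit:
{"method": "servo_tool", "body": {
  "commands": [
    [1,[-0.02,-0.045,0],0],
    [1,[-0.04,-0.09,0],0],
    [1,[-0.06,-0.135,0],0],
    [1,[-0.08,-0.18,0],0],
    [1,[-0.091,-0.204,0],0]
  ]
}}

```text
time_s: 6.15
tool_pos: [0.4378, -0.1939, 0.1399]
tool_rot: [-0.001, 0.709, 0.705, -0.001]
wrist_force: [-0.0, -0.4, 0.3]
grip_width: 1.001
gripper_force: 0.0
```

```bash
python3 snap.py side s2; python3 -c "
from station import get_state;print(get_state()['joints'])"
```

```text
[ 0.4355 -0.1946  0.1396]
[-0.47080357 -0.02312338  2.11644503 -0.00245222  1.05327008 -0.46292412]
```

View pics/s2.png

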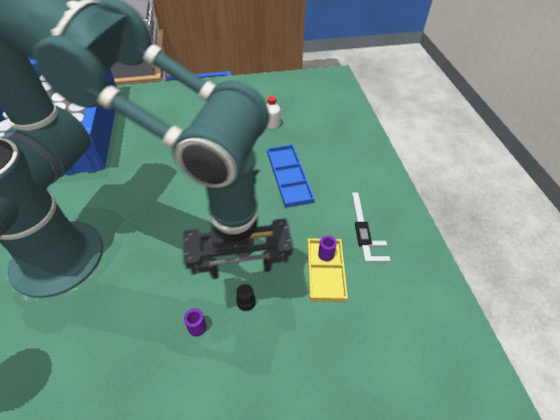

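The violet spacer stands upright in the yellow tray's small compartment, rim (328,242); the gripper is above the plug (246,297). Next: down on the plug.

Emit:
{"method": "servo_tool", "body": {
  "commands": [
    [1,[0,0.001,0.04],0],
    [1,[0,0.002,0.08],0],
    [1,[0,0.002,0.105],0],
    [1,[0,0.002,0.114],0],
    [-1,[0,0.002,0.114],0]
  ]
}}

```text
time_s: 6.7
tool_pos: [0.4426, -0.1929, 0.0256]
tool_rot: [-0.002, 0.709, 0.705, -0.001]
wrist_force: [-0.6, 0.3, 0.2]
grip_width: 0.936
gripper_force: 0.0
```

Emit:
{"method": "servo_tool", "body": {
  "commands": [
    [-1,[0,0,0],0],
    [-1,[0,0,0],0],
    [-1,[0,0,0],0],
    [-1,[0,0,0],0],
    [-1,[0,0,0],0]
  ]
}}

```text
time_s: 7.2
tool_pos: [0.4442, -0.194, 0.0279]
tool_rot: [0.001, 0.709, 0.705, 0.0]
wrist_force: [0.6, -0.1, -0.2]
grip_width: 0.481
gripper_force: 0.0
```

Emit:
{"method": "servo_tool", "body": {
  "commands": [
    [-1,[0,0,0],0],
    [-1,[0,0,0],0],
    [-1,[0,0,-0.02],0],
    [-1,[0,0,-0.06],0],
    [-1,[0,0,-0.1],0]
  ]
}}

```text
time_s: 7.7
tool_pos: [0.4426, -0.1931, 0.1271]
tool_rot: [-0.001, 0.709, 0.705, -0.0]
wrist_force: [-0.2, -1.0, -1.9]
grip_width: 0.404
gripper_force: 20.0
```

Emit:
{"method": "servo_tool", "body": {
  "commands": [
    [-1,[0.04,0.023,-0.014],0],
    [-1,[0.08,0.046,-0.014],0],
    [-1,[0.12,0.069,-0.014],0],
    [-1,[0.16,0.092,-0.014],0],
    [-1,[0.2,0.114,-0.014],0]
  ]
}}

```text
time_s: 8.2
tool_pos: [0.5595, 0.0074, 0.1411]
tool_rot: [0.0, 0.709, 0.705, 0.0]
wrist_force: [0.9, -0.2, -1.2]
grip_width: 0.398
gripper_force: 20.0
```

Emit:
{"method": "servo_tool", "body": {
  "commands": [
    [-1,[0.04,0.023,0],0],
    [-1,[0.08,0.046,0],0],
    [-1,[0.098,0.055,0.01],0],
    [-1,[0.098,0.055,0.02],0],
    [-1,[0.098,0.055,0.04],0]
  ]
}}

```text
time_s: 8.7
tool_pos: [0.6151, 0.1037, 0.1014]
tool_rot: [0.001, 0.708, 0.706, 0.001]
wrist_force: [0.5, -0.1, -0.2]
grip_width: 0.399
gripper_force: 20.0
```

Emit:
{"method": "servo_tool", "body": {
  "commands": [
    [-1,[0,0,0.03],0],
    [-1,[0,0,0.055],0],
    [-1,[0,0,0.065],0],
    [-1,[0,0,0.068],0],
    [-1,[0,0,0.0695],0]
  ]
}}

```text
time_s: 9.2
tool_pos: [0.6144, 0.1027, 0.0318]
tool_rot: [0.0, 0.709, 0.705, 0.0]
wrist_force: [0.3, -0.3, -0.2]
grip_width: 0.399
gripper_force: 20.0
```

Emit:
{"method": "servo_tool", "body": {
  "commands": [
    [-1,[0,0,0.0005],0],
    [-1,[0,0,0.0005],0],
    [1,[0,0,0.0005],0],
    [1,[0,0,0.0005],0],
    [1,[0,0,0.0005],0]
  ]
}}

```text
time_s: 9.7
tool_pos: [0.6147, 0.1034, 0.0317]
tool_rot: [0.0, 0.709, 0.705, 0.0]
wrist_force: [-0.8, 0.1, -0.7]
grip_width: 0.648
gripper_force: 0.0
```

Emit:
{"method": "servo_tool", "body": {
  "commands": [
    [1,[0,0,0],0],
    [1,[0,0,-0.02],0],
    [1,[0,0,-0.06],0],
    [1,[0,0,-0.1],0],
    [1,[0,0,-0.11],0]
  ]
}}

```text
time_s: 10.2
tool_pos: [0.6179, 0.1038, 0.1469]
tool_rot: [0.003, 0.709, 0.705, 0.004]
wrist_force: [0.2, -0.6, -0.2]
grip_width: 1.001
gripper_force: 0.0
```

Emit:
{"method": "servo_tool", "body": {
  "commands": [
    [1,[-0.013,-0.042,0],0],
    [1,[-0.026,-0.084,0],0],
    [1,[-0.039,-0.126,0],0],
    [1,[-0.051,-0.168,0],0],
    [1,[-0.051,-0.168,0],0]
  ]
}}

```text
time_s: 10.7
tool_pos: [0.4388, 0.0522, 0.1382]
tool_rot: [-0.002, 0.709, 0.705, -0.003]
wrist_force: [-0.2, 0.6, -0.3]
grip_width: 0.996
gripper_force: 0.0
```

```bash
python3 snap.py side s3
```

```text
[0.4426 0.0527 0.1396]
```

View pics/s3.png

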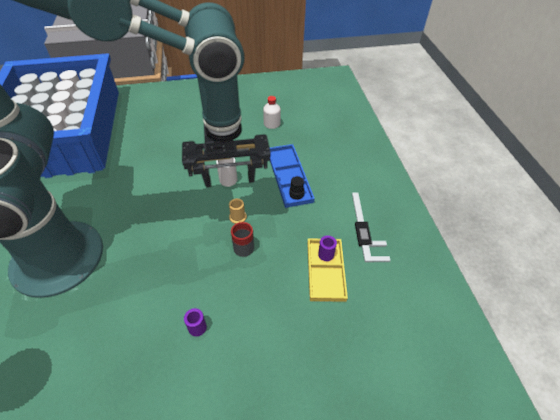

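The plug stands in the blue tray's small compartment (297,186) and the gripper is over the brass bush (237,208). Next: grip the bush.

Emit:
{"method": "servo_tool", "body": {
  "commands": [
    [1,[0,0.001,0.04],0],
    [1,[0,0.002,0.08],0],
    [1,[0,0.002,0.105],0],
    [1,[0,0.002,0.114],0],
    [-1,[0,0.002,0.114],0]
  ],
  "force": 25
}}

```text
time_s: 11.25
tool_pos: [0.4479, 0.0534, 0.0259]
tool_rot: [-0.001, 0.709, 0.705, -0.001]
wrist_force: [0.8, -0.1, -0.1]
grip_width: 0.933
gripper_force: 0.0
```

Emit:
{"method": "servo_tool", "body": {
  "commands": [
    [-1,[0,0,0],0],
    [-1,[0,0,0],0],
    [-1,[0,0,0],0],
    [-1,[0,0,0],0],
    [-1,[0,0,0],0]
  ]
}}

```text
time_s: 11.75
tool_pos: [0.4482, 0.0533, 0.0278]
tool_rot: [0.0, 0.709, 0.705, 0.0]
wrist_force: [-3.0, -0.8, 4.1]
grip_width: 0.481
gripper_force: 2.0
```

Emit:
{"method": "servo_tool", "body": {
  "commands": [
    [-1,[0,0,0],0],
    [-1,[0,0,0],0],
    [-1,[0,0,-0.02],0],
    [-1,[0,0,-0.06],0],
    [-1,[0,0,-0.1],0]
  ]
}}

```text
time_s: 12.25
tool_pos: [0.4464, 0.0531, 0.127]
tool_rot: [-0.001, 0.709, 0.705, -0.001]
wrist_force: [1.4, 0.3, -1.7]
grip_width: 0.457
gripper_force: 24.9
```

```bash
python3 snap.py side s4 170 110 140 120; python3 -c "
from station import get_state;s=get_state();print(s['grip_width'],s['gripper_force'],s['wrist_force'],s['moment'])"
```

```text
[0.4518 0.0535 0.1346]
0.45262842836093115 24.876253012800582 [1.41551743 0.98926884 1.44241479] [ 0.01264602 -0.25302886 -0.03493702]
```

View pics/s4.png

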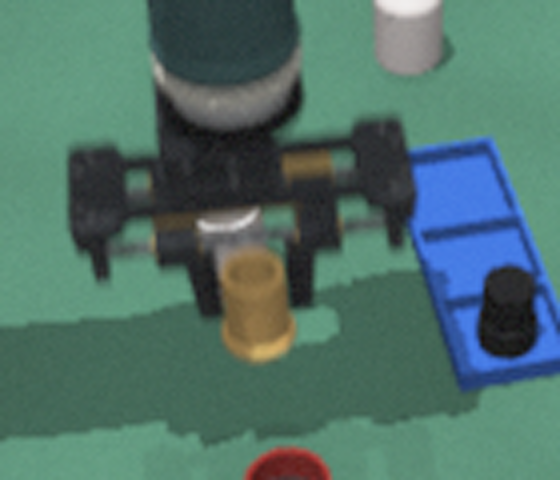

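The bush is held with a slight tilt of a few hundredths of a radian; its wide foot will square it on release. Carrying on to the middle compartment.

Emit:
{"method": "servo_tool", "body": {
  "commands": [
    [-1,[0.026,0.035,-0.014],0],
    [-1,[0.052,0.07,-0.014],0],
    [-1,[0.08,0.105,-0.014],0],
    [-1,[0.105,0.135,-0.014],0],
    [-1,[0.122,0.159,-0.014],0]
  ]
}}

```text
time_s: 12.8
tool_pos: [0.6091, 0.1761, 0.1404]
tool_rot: [-0.0, 0.709, 0.705, 0.0]
wrist_force: [-0.2, -0.6, -1.9]
grip_width: 0.455
gripper_force: 24.9
```

Emit:
{"method": "servo_tool", "body": {
  "commands": [
    [-1,[0,0,0.03],0],
    [-1,[0,0,0.06],0],
    [-1,[0,0,0.09],0],
    [-1,[0,0,0.1],0],
    [-1,[0,0,0.104],0]
  ]
}}

```text
time_s: 13.3
tool_pos: [0.6061, 0.174, 0.035]
tool_rot: [-0.001, 0.709, 0.705, -0.002]
wrist_force: [0.0, -0.5, -2.8]
grip_width: 0.452
gripper_force: 24.9
```

Emit:
{"method": "servo_tool", "body": {
  "commands": [
    [-1,[0,0,0.002],0],
    [-1,[0,0,0.004],0],
    [-1,[0,0,0.0055],0],
    [-1,[0,0,0.0055],0],
    [-1,[0,0,0.0055],0]
  ]
}}

```text
time_s: 13.8
tool_pos: [0.6083, 0.1745, 0.0325]
tool_rot: [0.0, 0.709, 0.705, 0.001]
wrist_force: [-0.6, 0.2, -2.3]
grip_width: 0.453
gripper_force: 24.9
```

Emit:
{"method": "servo_tool", "body": {
  "commands": [
    [-1,[0,0,0.002],0],
    [-1,[0,0,0.002],0],
    [0.4,[0,0,0.002],0],
    [1,[0,0,0.002],0],
    [1,[0,0,0.002],0]
  ]
}}

```text
time_s: 14.3
tool_pos: [0.608, 0.1744, 0.0299]
tool_rot: [0.0, 0.709, 0.705, 0.0]
wrist_force: [-0.2, 0.1, -0.1]
grip_width: 0.701
gripper_force: 0.0
```

Emit:
{"method": "servo_tool", "body": {
  "commands": [
    [1,[0,0,0],0],
    [1,[0,0,-0.02],0],
    [1,[0,0,-0.06],0],
    [1,[0,0,-0.1],0],
    [1,[0,0,-0.112],0]
  ]
}}

```text
time_s: 14.8
tool_pos: [0.6108, 0.1752, 0.1469]
tool_rot: [0.002, 0.709, 0.705, 0.004]
wrist_force: [0.2, 0.8, -0.2]
grip_width: 1.003
gripper_force: 0.0
```

Emit:
{"method": "servo_tool", "body": {
  "commands": [
    [1,[0.028,-0.041,0],0],
    [1,[0.056,-0.082,0],0],
    [1,[0.084,-0.123,0],0],
    [1,[0.11,-0.16,0],0],
    [1,[0.123,-0.183,0],0]
  ],
  "force": 40
}}

```text
time_s: 15.3
tool_pos: [0.4222, 0.2993, 0.1405]
tool_rot: [-0.001, 0.708, 0.706, -0.001]
wrist_force: [0.1, 0.4, 0.7]
grip_width: 1.0
gripper_force: 0.0
```

```bash
python3 snap.py side s5
```

```text
[0.4197 0.3002 0.1402]
```

View pics/s5.png

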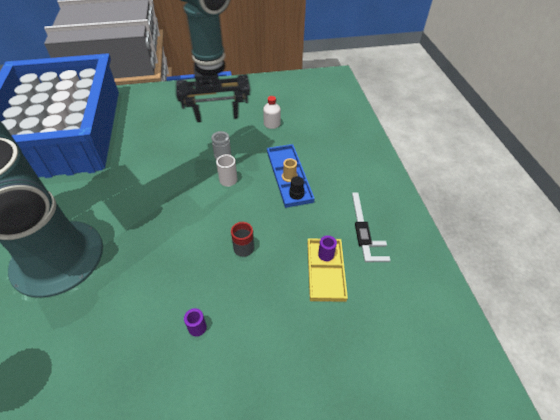

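Brass bush stands upright in the blue middle compartment (290,168), plug in the small one (297,188); the gripper is behind/above the steel sleeve (221,145). Next: down on the sleeve.

Emit:
{"method": "servo_tool", "body": {
  "commands": [
    [1,[0,0.001,0.035],0],
    [1,[0,0.001,0.07],0],
    [1,[0,0.001,0.1],0],
    [1,[0,0.001,0.112],0],
    [-1,[0,0.001,0.114],0]
  ]
}}

```text
time_s: 15.85
tool_pos: [0.4249, 0.2971, 0.0254]
tool_rot: [-0.0, 0.709, 0.705, -0.002]
wrist_force: [-0.4, 0.2, -0.2]
grip_width: 0.934
gripper_force: 0.0
```

Emit:
{"method": "servo_tool", "body": {
  "commands": [
    [-1,[0,0,0],0],
    [-1,[0,0,0],0],
    [-1,[0,0,0],0],
    [-1,[0,0,0],0],
    [-1,[0,0,0],0]
  ]
}}

```text
time_s: 16.35
tool_pos: [0.4256, 0.2988, 0.029]
tool_rot: [-0.001, 0.709, 0.705, -0.0]
wrist_force: [-5.5, 0.3, 8.0]
grip_width: 0.587
gripper_force: 40.0
```

Emit:
{"method": "servo_tool", "body": {
  "commands": [
    [-1,[0,0,0],0],
    [-1,[0,0,-0.01],0],
    [-1,[0,0,-0.03],0],
    [-1,[0,0,-0.06],0],
    [-1,[0,0,-0.09],0]
  ]
}}

```text
time_s: 16.85
tool_pos: [0.4257, 0.2977, 0.1182]
tool_rot: [-0.0, 0.709, 0.705, -0.001]
wrist_force: [1.4, 1.2, -5.2]
grip_width: 0.584
gripper_force: 40.0
```

Emit:
{"method": "servo_tool", "body": {
  "commands": [
    [-1,[-0.01,0.03,-0.02],0],
    [-1,[-0.02,0.07,-0.024],0],
    [-1,[-0.03,0.11,-0.024],0],
    [-1,[-0.04,0.15,-0.024],0],
    [-1,[-0.046,0.177,-0.024],0]
  ]
}}

```text
time_s: 17.35
tool_pos: [0.6057, 0.25, 0.142]
tool_rot: [0.001, 0.709, 0.705, 0.0]
wrist_force: [-0.4, 0.1, -5.4]
grip_width: 0.585
gripper_force: 40.0
```

Emit:
{"method": "servo_tool", "body": {
  "commands": [
    [-1,[0,0,0.025],0],
    [-1,[0,0,0.055],0],
    [-1,[0,0,0.085],0],
    [-1,[0,0,0.1],0],
    [-1,[0,0,0.104],0]
  ]
}}

```text
time_s: 17.85
tool_pos: [0.6009, 0.2504, 0.0349]
tool_rot: [-0.001, 0.709, 0.705, -0.002]
wrist_force: [-0.0, -1.2, -4.7]
grip_width: 0.584
gripper_force: 40.0
```

Emit:
{"method": "servo_tool", "body": {
  "commands": [
    [-1,[0,0,0.002],0],
    [-1,[0,0,0.004],0],
    [-1,[0,0,0.005],0],
    [-1,[0,0,0.005],0],
    [-1,[0,0,0.005],0]
  ]
}}

```text
time_s: 18.35
tool_pos: [0.6037, 0.2517, 0.0337]
tool_rot: [0.0, 0.709, 0.705, 0.001]
wrist_force: [-0.4, -0.2, -5.1]
grip_width: 0.587
gripper_force: 40.0
```

Emit:
{"method": "servo_tool", "body": {
  "commands": [
    [-1,[0,0,0.001],0],
    [-1,[0,0,0.001],0],
    [0.4,[0,0,0.001],0],
    [1,[0,0,0.001],0],
    [1,[0,0,0.001],0]
  ]
}}

```text
time_s: 18.85
tool_pos: [0.6038, 0.2516, 0.0321]
tool_rot: [0.0, 0.709, 0.705, 0.001]
wrist_force: [0.1, -0.2, -0.4]
grip_width: 0.831
gripper_force: 0.0
```

Emit:
{"method": "servo_tool", "body": {
  "commands": [
    [1,[0,0,0],0],
    [1,[0,0,0],0],
    [1,[0,0,-0.03],0],
    [1,[0,0,-0.07],0],
    [1,[0,0,-0.11],0]
  ]
}}

```text
time_s: 19.35
tool_pos: [0.6024, 0.2511, 0.1418]
tool_rot: [-0.0, 0.709, 0.705, -0.001]
wrist_force: [0.8, -0.9, 0.3]
grip_width: 0.997
gripper_force: 0.0
```

Emit:
{"method": "servo_tool", "body": {
  "commands": [
    [1,[-0.015,-0.042,0],0],
    [1,[-0.03,-0.084,0],0],
    [1,[-0.045,-0.126,0],0],
    [1,[-0.059,-0.17,0],0],
    [1,[-0.059,-0.17,0],0]
  ]
}}

```text
time_s: 19.85
tool_pos: [0.4254, 0.1908, 0.139]
tool_rot: [-0.002, 0.709, 0.705, -0.004]
wrist_force: [0.1, 0.0, -0.1]
grip_width: 0.996
gripper_force: 0.0
```

```bash
python3 snap.py side s6 190 110 140 110
```

```text
[0.4293 0.1922 0.1406]
```

View pics/s6.png

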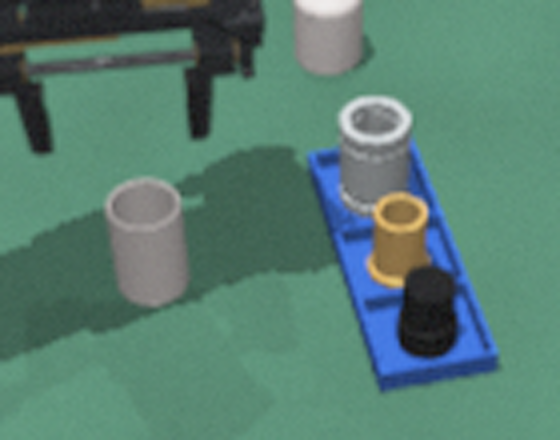

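Blue kit is complete and upright: steel crop (375,155), brass (400,240), plug (428,312). The white sleeve (147,240) is untouched and next.

Emit:
{"method": "servo_tool", "body": {
  "commands": [
    [1,[0,0,0.035],0],
    [1,[0,0,0.07],0],
    [1,[0,0,0.1],0],
    [1,[0,0,0.112],0],
    [-1,[0,0,0.114],0]
  ],
  "force": 30
}}

```text
time_s: 20.4
tool_pos: [0.4327, 0.1932, 0.0264]
tool_rot: [-0.001, 0.709, 0.705, -0.001]
wrist_force: [-0.1, 0.9, -0.1]
grip_width: 0.937
gripper_force: 0.0
```

Emit:
{"method": "servo_tool", "body": {
  "commands": [
    [-1,[0,0,0],0],
    [-1,[0,0,0],0],
    [-1,[0,0,0],0],
    [-1,[0,0,0],0],
    [-1,[0,0,0],0]
  ]
}}

```text
time_s: 20.9
tool_pos: [0.4333, 0.1937, 0.0289]
tool_rot: [0.0, 0.709, 0.705, 0.001]
wrist_force: [-2.0, -0.4, 6.0]
grip_width: 0.578
gripper_force: 30.0
```

Emit:
{"method": "servo_tool", "body": {
  "commands": [
    [-1,[0,0,0],0],
    [-1,[0,0,-0.01],0],
    [-1,[0,0,-0.04],0],
    [-1,[0,0,-0.08],0],
    [-1,[0,0,-0.12],0]
  ]
}}

```text
time_s: 21.4
tool_pos: [0.4317, 0.1928, 0.1485]
tool_rot: [-0.0, 0.709, 0.705, -0.001]
wrist_force: [0.2, 0.5, -2.7]
grip_width: 0.579
gripper_force: 30.0
```

Emit:
{"method": "servo_tool", "body": {
  "commands": [
    [-1,[-0.038,0.021,0],0],
    [-1,[-0.076,0.042,0],0],
    [-1,[-0.114,0.062,0],0],
    [-1,[-0.152,0.083,0],0],
    [-1,[-0.19,0.103,0],0]
  ]
}}

```text
time_s: 21.9
tool_pos: [0.535, 0.0011, 0.148]
tool_rot: [0.0, 0.709, 0.705, 0.0]
wrist_force: [0.8, -0.2, -3.3]
grip_width: 0.577
gripper_force: 30.0
```

Emit:
{"method": "servo_tool", "body": {
  "commands": [
    [-1,[-0.038,0.02,0],0],
    [-1,[-0.076,0.04,0],0],
    [-1,[-0.114,0.06,0],0],
    [-1,[-0.152,0.08,0],0],
    [-1,[-0.178,0.096,0],0]
  ]
}}

```text
time_s: 22.4
tool_pos: [0.6302, -0.1785, 0.1476]
tool_rot: [0.0, 0.709, 0.705, -0.0]
wrist_force: [0.3, 0.4, -2.5]
grip_width: 0.578
gripper_force: 30.0
```

Emit:
{"method": "servo_tool", "body": {
  "commands": [
    [-1,[0,0,0.01],0],
    [-1,[0,0,0.04],0],
    [-1,[0,0,0.075],0],
    [-1,[0,0,0.095],0],
    [-1,[0,0,0.107],0]
  ]
}}

```text
time_s: 22.9
tool_pos: [0.627, -0.1743, 0.0375]
tool_rot: [-0.003, 0.709, 0.705, -0.001]
wrist_force: [-0.0, 0.3, -3.6]
grip_width: 0.578
gripper_force: 30.0
```

Emit:
{"method": "servo_tool", "body": {
  "commands": [
    [-1,[0,0,0.003],0],
    [-1,[0,0,0.006],0],
    [-1,[0,0,0.008],0],
    [-1,[0,0,0.008],0],
    [-1,[0,0,0.008],0]
  ]
}}

```text
time_s: 23.4
tool_pos: [0.6306, -0.176, 0.0338]
tool_rot: [0.001, 0.709, 0.705, 0.0]
wrist_force: [-0.4, 0.9, -2.3]
grip_width: 0.583
gripper_force: 30.0
```

Emit:
{"method": "servo_tool", "body": {
  "commands": [
    [-1,[0,0,0.001],0],
    [-1,[0,0,0.001],0],
    [0.4,[0,0,0.001],0],
    [1,[0,0,0.001],0],
    [1,[0,0,0.001],0]
  ]
}}

```text
time_s: 23.9
tool_pos: [0.6301, -0.1758, 0.0319]
tool_rot: [0.0, 0.709, 0.705, 0.0]
wrist_force: [-0.7, 0.4, -0.3]
grip_width: 0.831
gripper_force: 0.0
```

Emit:
{"method": "servo_tool", "body": {
  "commands": [
    [1,[0,0,0],0],
    [1,[0,0,0],0],
    [1,[0,0,-0.03],0],
    [1,[0,0,-0.07],0],
    [1,[0,0,-0.11],0]
  ]
}}

```text
time_s: 24.4
tool_pos: [0.629, -0.1755, 0.1418]
tool_rot: [-0.001, 0.709, 0.705, -0.001]
wrist_force: [-0.4, -0.3, 0.8]
grip_width: 0.996
gripper_force: 0.0
```

Emit:
{"method": "servo_tool", "body": {
  "commands": [
    [1,[0,-0.04,-0.02],0],
    [1,[0,-0.08,-0.04],0],
    [1,[0,-0.12,-0.06],0],
    [1,[0,-0.16,-0.08],0],
    [1,[0,-0.2,-0.1],0]
  ]
}}

```text
time_s: 24.9
tool_pos: [0.4282, -0.1744, 0.2423]
tool_rot: [0.0, 0.709, 0.705, -0.0]
wrist_force: [0.7, -0.3, 1.5]
grip_width: 0.998
gripper_force: 0.0
```

```bash
python3 snap.py side s7; python3 snap.py top t7
```

```text
[ 0.4246 -0.1746  0.2457]
[ 0.4278 -0.175   0.2449]
```

View pics/s7.png

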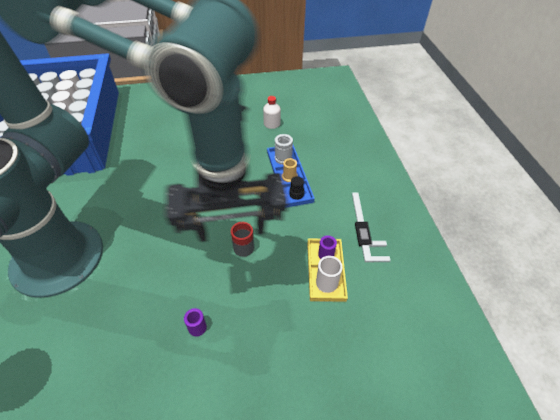

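View pics/t7.png

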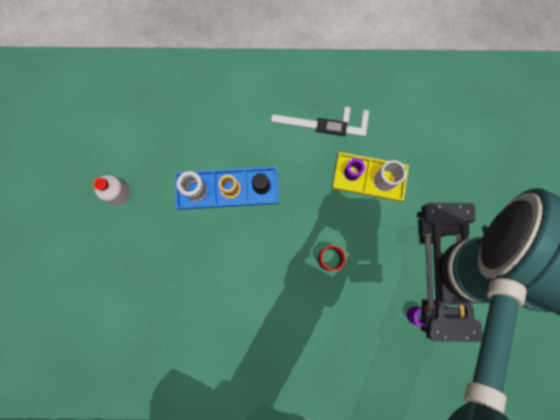

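All five parts stand upright in their compartments: top-view rims at steel (190,185), brass (229,186), plug (261,183), violet (354,169) and white (391,175). Reject sleeve, caliper and bottle have not moved, and the arm is clear. A numeric check gates the hand-in.

```bash
python3 - <<'E'
from h import *
from station import order
d=np.load("pics/last_top.npz");ok=True
for n,uv,z,g in [("steel",(190,185),.079,(.602,.252)),("brass",(229,186),.059,(.607,.175)),("plug",(261,183),.059,(.612,.105)),("violet",(354,169),.059,(.645,-.1)),("white",(391,175),.079,(.631,-.175))]:
    e=ray(d,uv,z)[:2]-g; print(n,e.round(3)); ok&=bool(abs(e).max()<.012)
print(ok, order.finish_job() if ok else "check")
E
```

```text
steel [-0.002 -0.003]
brass [-0.004 -0.005]
plug [-0.002 -0.003]
violet [-0.003  0.003]
white [-0.006  0.004]
the job is handed in; nothing more can be done
True None
```

Both kits are made up and handed in: all five parts stand upright and released, within about 6 mm of their compartment centres by the top camera, and the reject sleeve, caliper and bottle look unmoved; no verdict came back.

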